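# Roll the pin onto the pastry board's line

## Task

Set up the pastry board for cutting strips, with the rolling pin as the stop: using the fingertips, push the top of the small wooden rolling pin sideways so that it rolls across the board, and leave it at rest lying along the dark inlaid line, centred over it. Roll it, do not pick it up or drag it along in the grip, and leave everything else on the board and the table where it is. Finish with the hand clear.

Things in the scene. Friction and masses are not known exactly. Their poses are not given: they have to be found in the camera images.
- pin: Wooden rolling pin, about 0.2 kg. Barrel 44 mm in diameter, 150 mm long; coaxial stub handles 20 mm in diameter, 30 mm long. Origin: mid-barrel on the axis, 22 mm above the board. y runs along the pin; x and z turn as it rolls. Starts 80 to 100 mm to either side of the line, up to 0.06 rad askew. Fingertips pressing lightly on its top grip it: it rolls half as far as they move; released, it stops at once.
- line (a point): Middle of the dark wooden line inlaid flush in the board's top, straight, 6 mm wide and 280 mm long. z = top of the board (20 mm above the table), pointing up; the line runs along this frame's y axis, x points across it.
- board: Fixed light wooden pastry board, 340 mm (its x) by 440 mm (its y) by 20 mm thick; origin at the centre of its underside; the line crosses its middle along its y. Its pose on the table varies.
- grinder_plate: Bystander: steel meat-grinder plate, a flat disc with holes, 60 mm in diameter, 12 mm thick, lying on the board on the side of the line opposite the pin, 80 to 100 mm from the line. Origin: centre of its underside.
- cutter: Bystander: steel ring pastry cutter, 56 mm in diameter, 40 mm high, standing on the board beyond one end of the line, about 190 mm from its middle. Origin: centre of its underside.
- shaker: Bystander: white shaker with a steel cap, 40 mm in diameter, 85 mm high, standing on the board beyond the other end of the line, about 190 mm from its middle. Origin: centre of its underside.
- bowl: Bystander: steel bowl, 170 mm across, 65 mm high, on the table to the left of the board. Origin: centre of its underside.
- mug: Bystander: white mug, 80 mm across, 90 mm high, on the table to the right of the board. Origin: centre of its underside.
- scraper: Bystander: steel dough scraper with a black round handle, 120 mm wide, 118 mm long, 25 mm high, lying on the table to the right of the board towards the robot. Origin: on its underside.
- brush: Bystander: pastry brush lying flat on the table, left of the board towards the robot. Origin: on its underside.
Mind the look-alikes: they are no part of the job. Of the things like the pin, leave any that is turquoise; of the rest the smaller one is meant.

How it is judged:
By the outcome, as a careful person would: the job done as asked, in the order asked, and still so for the second after the job is handed in, with the robot touching nothing.
It also fails if it takes over 61 s, if anything falls off the work surface, if the arm or the gripper's body presses on something with over 40 N, if the wrist force passes 120 N, or if a joint passes its speed limit or range.

## Robot

A 6-joint arm with a two-finger parallel gripper is mounted at the origin on the work surface. World frame = base frame: x ahead of the robot, y to its left, z up, the work surface at z = 0. Lengths are in m, angles in rad, forces in N, time in s.
With the tool pointing down it reaches from about 0.35 to 0.8 m from the base axis. Payload 7.3 kg.
Tool frame: the origin (TCP) lies midway between the tips of the shut fingers; the grasp point (between the pads) lies bot.hold_point_z behind it (bot.hold_point_z is the distance from the TCP to the grasp point, in m); z points along the fingers, y is the direction in which the jaws open and shut (so a half turn about z gives the same grasp; the last joint's range is limited). The gripper opens to 85 mm and grips with 20 to 120 N. Pads are 22 mm wide; open, the fingers measure 114 mm over their backs; the gripper's body (76 mm by 85 mm) begins 54 mm behind the grasp point. The pads swing forward as they close: fully open they stand 13 mm farther back than shut.
Start: joints at [1.137, 0.342, 1.524, -0, 1.275, -0.146], TCP at [0.149, 0.503, 0.231] pointing down, gripper open.
Joint ranges: [-2.53, 2.53], [-0.77, 2.02], [0.04, 2.7], [-1, 4.14], [0.28, 2.66], [-3.11, 3.11]. Speed limits (rad/s): [2.57, 2.57, 3.14, 3.14, 3.14, 3.14].

## Interface

Orientations are given as a rotation vector (axis times angle).
In Python, from cell import bot gives the robot as it stands. The module is installed in compiled form; this text tells all that it offers. Calls block until the motion is done:
- bot.goto(position, orientation): joint-space move of the TCP to a pose.
- bot.move_straight(position, orientation=None, v=0.15, contact_N=None): straight line of the TCP; orientation=None keeps the orientation; v is the mean speed in m/s. With contact_N (N) it stops when the force on the tool has changed by that much, and returns True; else False.
- bot.goto_joints(angles): joint-space move.
- bot.open_gripper() and bot.grasp(squeeze=None): open the fingers fully, or close them until they stop; squeeze is the grip in N (None keeps the last).
- bot.wait(seconds).
- bot.ik(position, orientation): joint angles nearest the present ones, or None.
- bot.capture(name): name is "side" or "top"; returns (picture, depth): 384x512x3 uint8, red, green, blue; 384x512 float32, m along the optical axis (not along the pixel's ray), 0 where there is no reading.
- bot.calibration(name): a dict with "fx", "fy", "cx", "cy" (pixels), "k1" (the pictures are not rectified: a ray, as slopes to the right and down, at radius r is drawn at 1 + k1 r^2 times it, then the intrinsics apply), "cam_to_world" (4x4, takes a point from camera to world coordinates). Camera axes: x right, y down, z forward; pixel columns grow to the right and rows downward; lengths in m; the calibration is good to about 2 mm. A picture is of the moment at which its call begins. calibration takes no time and is no camera call.
A pose or a line that the arm cannot do raises bot.MotionError and nothing moves.
- bot.close_job(): hands the job in, once; it reports no verdict.
Readings, each from a call of its own:
- bot.get_time(): time.
- bot.get_joints(): joint angles.
- bot.get_joint_velocities(): joint speeds.
- bot.get_effort(): joint torques, N m.
- bot.get_eef_pos(): TCP position.
- bot.get_orientation(): TCP orientation.
- bot.get_ft_force(): force on the tool from outside, world axes, zero at the start.
- bot.get_moment(): the same for the moment, N m.
- bot.get_width(): opening from 0.0 (shut) to 1.0 (fully open).
Only numpy, scipy, OpenCV 4.12 (cv2) and the standard library are available. Lean on these libraries where they do the work, as an engineer would, in place of code of your own. Each camera call takes 0.05 s, during which the arm holds its last target. There are 200 camera calls.

## Working session

There is one attempt and no reset: what is moved stays moved. The work goes in short steps, each a Python script; the robot and the scene stay as the last script left them, time stands still between calls to the robot, and variables do not carry over. Pictures are saved under pics/ and viewed, about 8 in all and at most 12, crops included, and the job is handed in when it is done.

```bash
mkdir -p pics; cat > h.py <<'E'
import numpy as np, cv2
from cell import bot
def px2w(name,u,v,z=None,depth=None):
    c=bot.calibration(name);M=np.array(c["cam_to_world"])
    d=np.array([(u-c["cx"])/c["fx"],(v-c["cy"])/c["fy"]]);s=d.copy()
    for _ in range(20): s=d/(1+c["k1"]*(s@s))
    r=np.array([s[0],s[1],1.])
    if depth is not None: return M[:3,:3]@(r*depth)+M[:3,3]
    w=M[:3,:3]@r; return M[:3,3]+w*(z-M[2,3])/w[2]
E
python3 - <<'E'
from h import *
for n in("top","side"):
    p,d=bot.capture(n);np.savez(f"pics/{n}0.npz",p=p,d=d)
    cv2.imwrite(f"pics/{n}0.png",cv2.resize(p[:,:,::-1],(800,600),interpolation=cv2.INTER_CUBIC))
    c=bot.calibration(n);print(n,c)
print(bot.get_time(),bot.get_orientation(),bot.hold_point_z)
E
```

```text
top {'fx': 482.97731596285223, 'fy': 482.97731596285223, 'cx': 252.84367191038305, 'cy': 196.89204651249466, 'k1': 0.06222039161078583, 'cam_to_world': array([[-0.02996367, -0.98810189,  0.1508537 ,  0.19156559],
       [-0.99940574,  0.03218894,  0.01233042, -0.00919411],
       [-0.01703953, -0.15039459, -0.9884792 ,  1.59725882],
       [ 0.        ,  0.        ,  0.        ,  1.        ]])}
side {'fx': 459.44086124143905, 'fy': 459.44086124143905, 'cx': 255.83977160124124, 'cy': 191.95690003969088, 'k1': 0.03322354234893534, 'cam_to_world': array([[ 0.83067666, -0.28239966,  0.47981947, -0.35589767],
       [-0.55653212, -0.44556144,  0.70124675, -1.13088943],
       [ 0.01575721, -0.84954425, -0.52728197,  0.92718348],
       [ 0.        ,  0.        ,  0.        ,  1.        ]])}
0.1 [-4.50482311e-01 -3.10870599e+00  2.04561573e-03] 0.0187
```

View pics/top0.png

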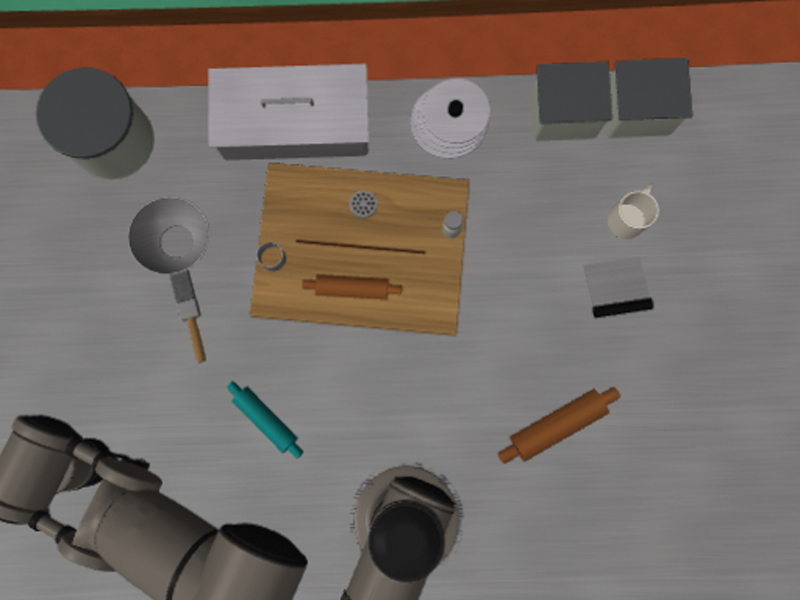

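View pics/side0.png

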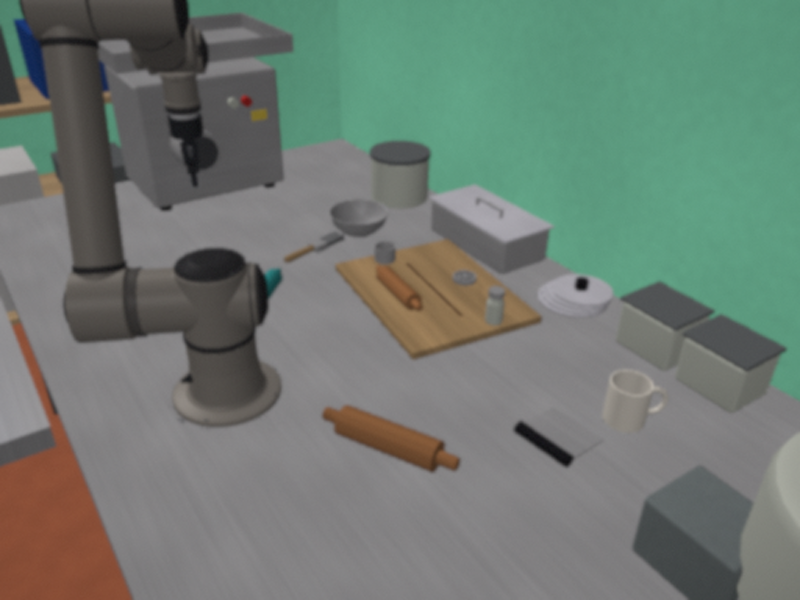

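The top view shows the board. The target pin is at about (352,287) in the 800x600 picture, and the line runs from (297,241) to (425,253). The turquoise pin and the larger pin lie off the board. Next I'll enlarge the board and measure.

```bash
python3 - <<'E'
from h import *
f=np.load("pics/top0.npz");p,d=f["p"],f["d"]
c=p[140:200,180:280,::-1];cv2.imwrite("pics/crop1.png",cv2.resize(c,(800,480),interpolation=cv2.INTER_CUBIC))
# board depth check and pin height map
H=np.zeros(d.shape);
for v in range(100,215):
  for u in range(155,305):
    if d[v,u]>0: H[v,u]=px2w("top",u,v,depth=d[v,u])[2]
print("board z",np.median(H[165:170,170:280]), [px2w("top",u,v,depth=d[v,u]).round(4) for u,v in((225,183),(215,200),(180,120),(285,180))])
m=(H>0.032);n,l,s,ce=cv2.connectedComponentsWithStats(m.astype(np.uint8))
for i in range(1,n):
  if s[i,4]>15:
    vs,us=np.where(l==i);W=np.array([px2w("top",u,v,depth=d[v,u]) for u,v in zip(us,vs)])
    print(s[i],ce[i].round(1),W.mean(0).round(4),W[:,2].max().round(4))
E
```

```text
Traceback (most recent call last):
  File "h.py", line 4, in px2w
    c=bot.calibration(name);M=np.array(c["cam_to_world"])
ValueError: time passes only in moves, steps and waits
```

View pics/crop1.png

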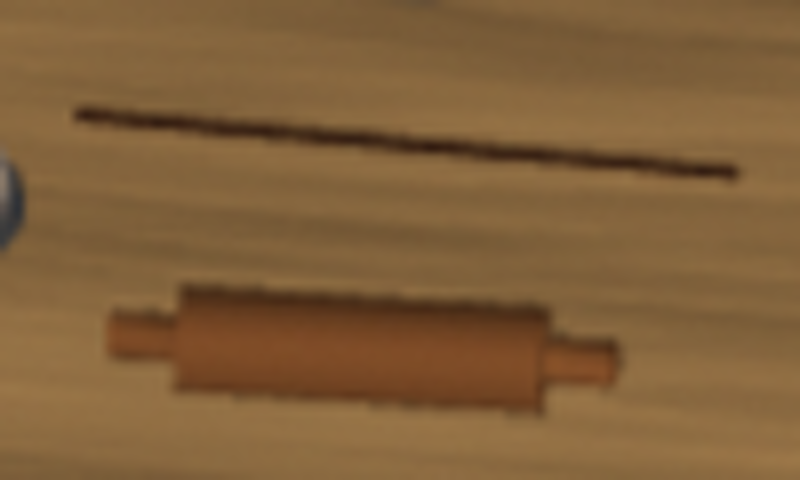

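The crop shows the line ends at (80,114) and (737,172). The barrel silhouette runs from (180,286)/(175,390) to (549,307)/(541,412), and the handle ends are at about (108,334) and (617,362).

```bash
sed -i 's/    c=bot.calibration(name);M/    c=CAL[name];M/; s/^from cell import bot/from cell import bot\nCAL={n:bot.calibration(n) for n in("top","side")}/' h.py
cat >> h.py <<'E'
def cr(x,y,u0=180,v0=140,k=8): return (x+.5)/k-.5+u0,(y+.5)/k-.5+v0
E
python3 - <<'E'
from h import *
f=np.load("pics/top0.npz");d=f["d"]
A=px2w("top",*cr(80,114),z=.02);B=px2w("top",*cr(737,172),z=.02)
print("line",A,B,np.linalg.norm(A-B),"mid",(A+B)/2)
t=(A-B)/np.linalg.norm(A-B);n=np.array([t[1],-t[0],0]);print("t",t,"n",n)
L=px2w("top",*cr(108,334),z=.042);R=px2w("top",*cr(617,362),z=.042)
print("pin handles",L,R,np.linalg.norm(L-R))
L2=px2w("top",*cr(177.5,338),z=.042);R2=px2w("top",*cr(545,359.5),z=.042);print("barrel",L2,R2,np.linalg.norm(L2-R2))
for l,r in((L,R),(L2,R2)):
  c=(l+r)/2;e=l-r;print("c",c,"offset n,t",(c-(A+B)/2)@n,(c-(A+B)/2)@t,"skew",np.arctan2(e@n,e@t))
for x,y in((400,220),(400,450),(360,345),(250,340),(480,352)):
  u,v=[int(round(q)) for q in cr(x,y)];print(px2w("top",u,v,depth=d[v,u]).round(4))
# pin height points
P=[]
for v in range(172,194):
  for u in range(203,248):
    if d[v,u]>0:P.append(px2w("top",u,v,depth=d[v,u]))
P=np.array(P);T=P[P[:,2]>.055];print(len(T),P[:,2].max(),T.mean(0))
E
```

```text
line [0.5851618  0.21811585 0.02      ] [ 0.55113728 -0.05601592  0.02      ] 0.2762352235128015 mid [0.56814954 0.08104997 0.02      ]
t [0.12317225 0.99238531 0.        ] n [ 0.99238531 -0.12317225  0.        ]
pin handles [0.48692211 0.20451231 0.042     ] [ 0.4684384  -0.00355353  0.042     ] 0.20888523145976018
barrel [0.48432653 0.17606557 0.042     ] [0.47044692 0.02583656 0.042     ] 0.1508688083685462
c [0.47768026 0.10047939 0.042     ] offset n,t -0.09217355360823182 0.00813817027265646 skew -0.03488254152493687
c [0.47738673 0.10095107 0.042     ] offset n,t -0.09252294491364414 0.008570101060821178 skew -0.031357701521704126
[0.5352 0.0836 0.0216]
[0.4385 0.0862 0.015 ]
[0.4737 0.0984 0.0645]
[0.4792 0.1439 0.0609]
[0.4687 0.05   0.0652]
490 0.07457651718223968 [0.47609652 0.09777802 0.06237972]
```

```bash
cat >> h.py <<'E'
from scipy.spatial.transform import Rotation as Ro
MID=np.array([.56815,.08105]);T=np.array([.12317,.99239]);N=np.array([T[1],-T[0]])
def ori(y):
    y=np.array([y[0],y[1],0]);y/=np.linalg.norm(y);z=np.array([0,0,-1.])
    return Ro.from_matrix(np.c_[np.cross(y,z),y,z]).as_rotvec()
def axis(sk): return np.cos(sk)*T+np.sin(sk)*N     # pin direction for skew
def stroke(c,sk0,sk1,adv,press=4,v=.05,dz=0,first=False,along=0):
    """tip starts adv/2 behind axis, travels 2*adv; tool yaw sk0->sk1"""
    e0,e1=axis(sk0),axis(sk1);n=axis((sk0+sk1)/2);n=np.array([n[1],-n[0]])
    a=c-n*adv/2+e0*along;b=a+n*2*adv
    if first: bot.goto([*a,.13],ori(e0))
    bot.move_straight([*a,.07],ori(e0),v=.15)
    hit=bot.move_straight([*a,.044],v=.02,contact_N=press)
    z=bot.get_eef_pos()[2];print("hit",hit,"z",round(z,4),"f",np.round(bot.get_ft_force(),1))
    if not hit: bot.move_straight([*a,.08]);return
    bot.move_straight([*b,z+dz],ori(e1),v=v)
    print("end f",np.round(bot.get_ft_force(),1),np.round(bot.get_eef_pos(),4))
    bot.move_straight([*b,.08],v=.15);print("t",bot.get_time())
def shot(name,u0=180,v0=130,w=100,h=70):
    p,d=bot.capture("top");cv2.imwrite(f"pics/{name}.png",cv2.resize(p[v0:v0+h,u0:u0+w,::-1],(w*8,h*8),interpolation=cv2.INTER_CUBIC));np.savez(f"pics/{name}.npz",p=p,d=d)
E
python3 - <<'E'
from h import *
stroke(np.array([.47753,.1007]),-.033,.033,.016,first=True)
bot.move_straight([.40,.1,.16],v=.25)
shot("s1")
p,d=bot.capture("side");cv2.imwrite("pics/s1side.png",cv2.resize(p[130:240,190:350,::-1],(800,550),interpolation=cv2.INTER_CUBIC))
print(bot.get_time())
E
```

```text
hit True z 0.0506 f [-1. -1.  5.]
end f [-0.3  0.4  5.5] [0.5014 0.0977 0.0507]
t 4.6167
5.3833
```

View pics/s1.png

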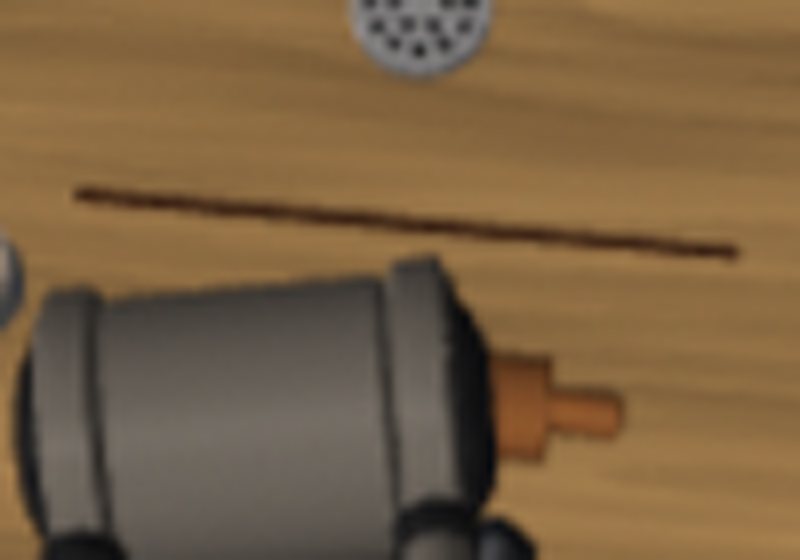

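The arm hides the pin, but the right handle end at (622,412) shows that it rolled about 14 mm. I'll swing the arm aside and look again.

```bash
cat >> h.py <<'E'
def aside():
    p=bot.get_eef_pos();bot.move_straight([p[0],p[1],.16],v=.25);bot.goto([.25,.42,.22],ori(T))
def meas(L,R,bl,br,u0=180,v0=130):
    w=lambda p:px2w("top",*cr(*p,u0,v0),z=.042)[:2]
    for l,r in((L,R),(bl,br)):
        l,r=w(l),w(r);c=(l+r)/2;e=l-r;print("c",c.round(4),"n,t",((c-MID)@N).round(4),((c-MID)@T).round(4),"skew",np.arctan2(e@N,e@T).round(4),"len",np.linalg.norm(e).round(4))
E
python3 - <<'E'
from h import *
aside();shot("s2");print(bot.get_time())
E
```

```text
7.0333
```

View pics/s2.png

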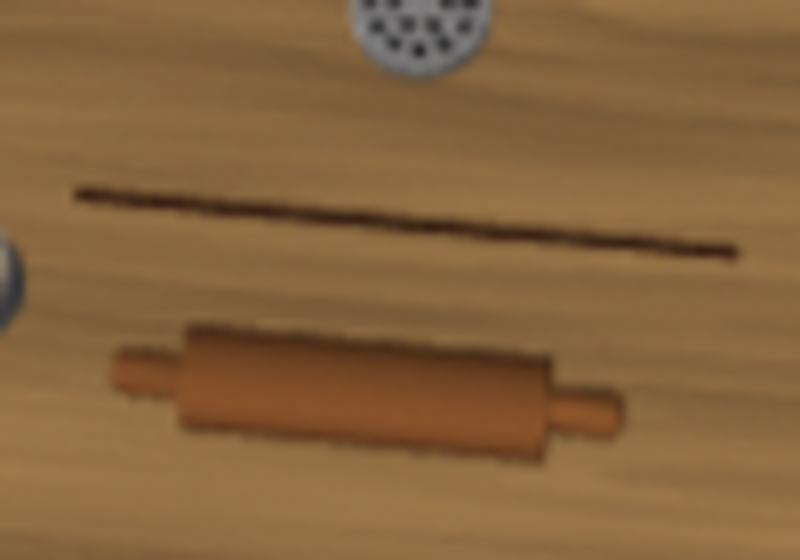

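It rolled and also turned. The handle ends are now at (112,371) and (622,413), and the barrel end middles are at (182,377) and (546,408).

```bash
python3 - <<'E'
from h import *
meas((112,371),(622,413),(182,377.5),(546.5,408.5))
E
```

```text
c [0.4926 0.0983] n,t -0.0771 0.0079 skew -0.0071 len 0.2101
c [0.4922 0.0994] n,t -0.0776 0.0089 skew -0.0044 len 0.1502
```

Turning the tool turns the pin at about half the rate: the skew went from -0.033 to about -0.006. The pin is also about 8 mm off along the line. I'll trim some of that by rolling slightly askew, then straighten it.

```bash
sed -i 's|n=axis((sk0+sk1)/2)|n=axis(sk0+(sk1-sk0)/4)|' h.py
python3 - <<'E'
from h import *
c=np.array([.4924,.0988]);s=-.006;k=.43;A=.0155
for i,tw in enumerate((.12,.12,0)):
    stroke(c,s,s+tw,.016,first=(i==0))
    sm=s+tw*k/2;a=axis(sm);c=c+A*np.array([a[1],-a[0]]);s+=tw*k
    print("pred",c,s,(c-MID)@N,(c-MID)@T)
aside();shot("s3");print(bot.get_time())
E
```

```text
hit True z 0.0506 f [ 0.3 -0.1  4.5]
end f [-0.6 -1.7  5. ] [0.516  0.0952 0.0507]
t 11.1667
pred [0.50774123 0.09658669] 0.0456 -0.06186271244185752 0.007977912363877706
hit True z 0.0506 f [ 0.6 -0.3  5.3]
end f [-1.1 -0.3  4.9] [0.5311 0.0917 0.0507]
t 13.5167
pred [0.52294789 0.09358508] 0.09720000000000001 -0.04640206940051329 0.006872142755380768
hit True z 0.0507 f [ 1.2 -0.7  4.4]
end f [0.7 2.6 3.8] [0.5464 0.0886 0.0507]
t 15.8583
pred [0.53807205 0.09019217] 0.09720000000000001 -0.030975097375978634 0.005367900809028199
18.025
```

View pics/s3.png

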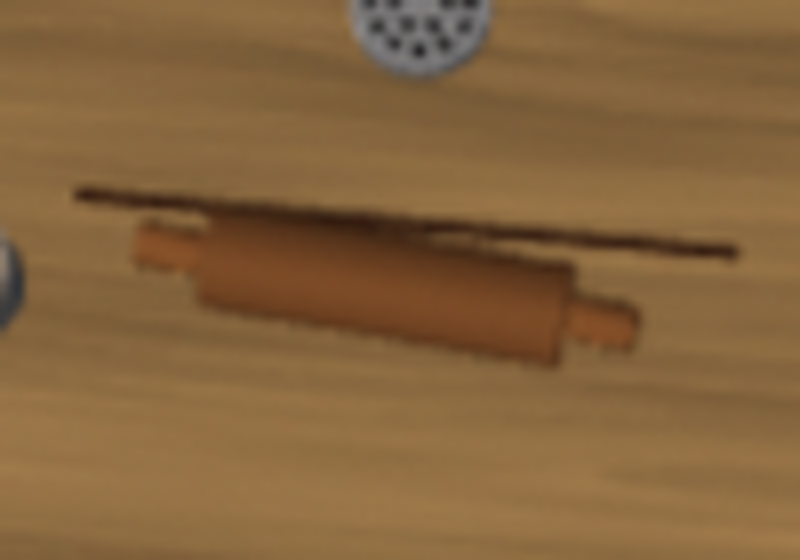

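The pin is now near the line. The handle ends are at (136,244) and (637,326), and the barrel end middles are at (202,256) and (565,315).

```bash
python3 - <<'E'
from h import *
meas((136,244),(637,326),(202,256),(565.5,315.5))
E
```

```text
c [0.5371 0.0894] n,t -0.0318 0.0045 skew 0.075 len 0.2095
c [0.5369 0.0905] n,t -0.0322 0.0055 skew 0.075 len 0.152
```

```bash
python3 - <<'E'
from h import *
c=np.array([.5370,.0899]);s=.075;k=.37;A=.0152
for i,tw in enumerate((-.1,-.1)):
    stroke(c,s,s+tw,.016,first=(i==0))
    a=axis(s+tw*k/2);c=c+A*np.array([a[1],-a[0]]);s+=tw*k
    print("pred",(c-MID)@N,(c-MID)@T,c,s)
aside();shot("s4",v0=120);print(bot.get_time())
E
```

```text
hit True z 0.0506 f [-0.1 -0.2  4.1]
end f [-0.5 -2.4  4.8] [0.5605 0.0857 0.0507]
t 22.2667
pred -0.016827124692023618 0.004087555324514765 [0.55195454 0.08717899] 0.038
hit True z 0.0507 f [-0.4 -0.2  4.4]
end f [-0.2 -3.6  3.4] [0.5756 0.0838 0.0507]
t 24.6167
pred -0.001629881358568656 0.0037911715119118027 [0.56699949 0.08501304] 0.0010000000000000009
26.8583
```

View pics/s4.png

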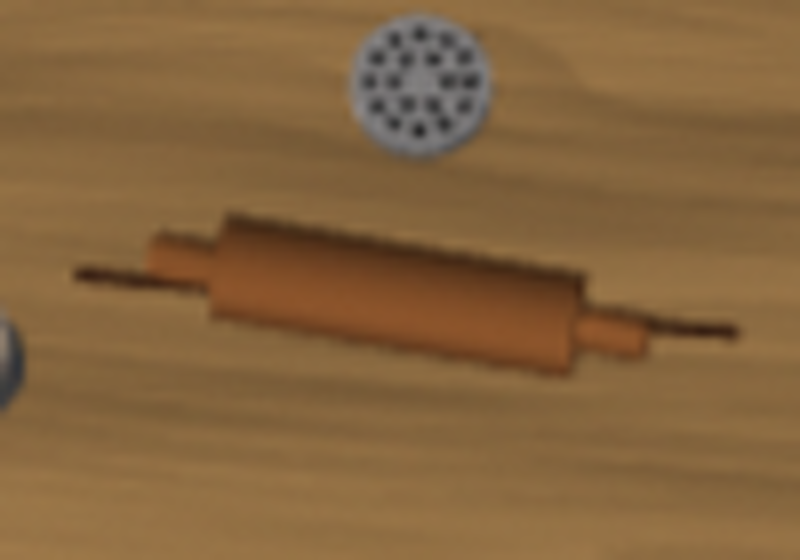

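The pin is still skewed. The handle ends are at (152,257) and (648,333), and the barrel end middles are at (220,265) and (578,324).

```bash
python3 - <<'E'
from h import *
meas((152,257),(648,333),(220.5,265),(578,324),v0=120)
E
```

```text
c [0.5664 0.0832] n,t -0.002 0.0019 skew 0.0653 len 0.2076
c [0.5666 0.0834] n,t -0.0018 0.0021 skew 0.077 len 0.1499
```

The skew is still about 0.07, so the light press slipped while untwisting. I'll roll back with a firmer press and measure again.

```bash
sed -i 's|"f",np.round(bot.get_ft_force(),1))|"f",np.round(bot.get_ft_force(),1),"m",np.round(bot.get_moment(),3))|; s|print("end f",np.round(bot.get_ft_force(),1)|print("end f",np.round(bot.get_ft_force(),1),np.round(bot.get_moment(),3)|' h.py
python3 - <<'E'
from h import *
c=np.array([.5665,.0833])
stroke(c,.072,-.04,-.014,press=14,first=True)
aside();shot("s5",v0=125);print(bot.get_time())
E
```

```text
hit True z 0.0508 f [-0.6 -1.9  5.8] m [-0.06   0.012  0.022]
end f [0.6 1.8 3.1] [ 0.104 -0.033  0.011] [0.546  0.0869 0.0508]
t 31.1333
33.3
```

View pics/s5.png

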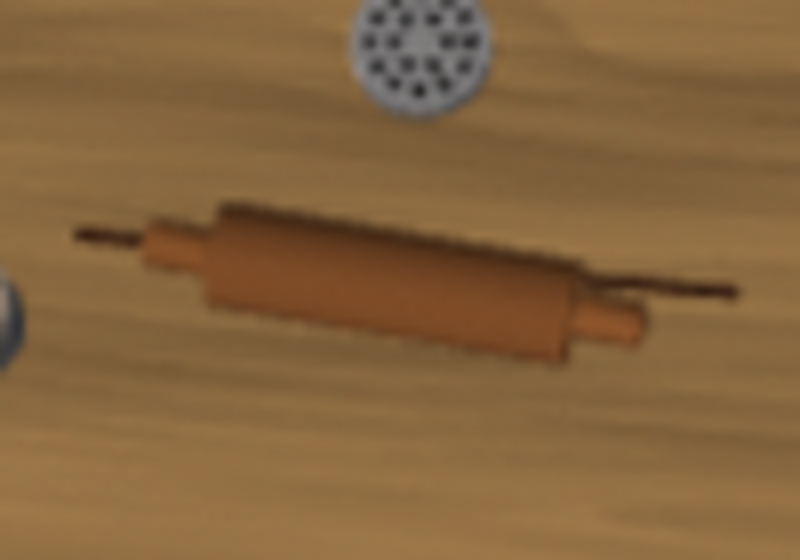

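```bash
python3 - <<'E'
from h import *
meas((143,243),(646,325),(214,254),(574,312.5),v0=125)
# in-place test: press more firmly in small steps and twist CCW while rolling forward
c=np.array([.5592,.0850])
e0=axis(.07);n=np.array([e0[1],-e0[0]])
a=c-n*.0035
bot.goto([*a,.10],ori(e0));bot.move_straight([*a,.06],v=.15)
print(bot.move_straight([*a,.044],v=.01,contact_N=4),bot.get_eef_pos()[2])
for z in (.0505,.0500,.0495,.049):
    bot.move_straight([*a,z],v=.02);f=bot.get_ft_force();print(z,np.round(f,1),np.round(bot.get_moment(),3),bot.get_eef_pos()[2].round(4))
    if f[2]>22: break
print(bot.get_time())
E
```

```text
c [0.5543 0.0857] n,t -0.0143 0.0029 skew 0.0747 len 0.2106
c [0.5546 0.0858] n,t -0.014 0.0031 skew 0.0742 len 0.1507
True 0.05076394957143432
0.0505 [-0.4 -1.   4.2] [-0.067  0.013 -0.06 ] 0.0508
0.05 [ 0.3 -1.3  6.8] [-0.136  0.006  0.038] 0.0507
0.0495 [ 0.5 -0.8  9.7] [-0.244 -0.014  0.042] 0.0507
0.049 [-0.  -1.4 12.1] [-0.295  0.051  0.034] 0.0506
37.3917
```

The pressure is uneven: the moment grows by about -0.029 Nm per N, so the right fingertip carries most of the load. That explains the poor untwisting. I'll level the tool until both tips share the load, then rock the pin back and forth while untwisting.

```bash
python3 - <<'E'
from h import *
p=bot.get_eef_pos();a=np.array(p[:2]);n3=np.array([*N,0])
def o(sk,tl): return (Ro.from_rotvec(-tl*n3)*Ro.from_rotvec(ori(axis(sk)))).as_rotvec()
def rd(s): f=bot.get_ft_force();m=bot.get_moment();print(s,np.round(f,1),np.round(m,3),round(bot.get_time(),1));return f,m
z=.0482;tl=0
for tl in(0,.008,.016,.024,.032):
    bot.move_straight([*a,z],o(.072,tl),v=.02);f,m=rd(f"tilt {tl}")
    if m[0]>-.08: break
def nn(sk): x=axis(sk);return np.array([x[1],-x[0]])
a=a-nn(.06)*.016;bot.move_straight([*a,z],o(-.01,tl),v=.04);rd("back")
a=a+nn(.025)*.026;bot.move_straight([*a,z],o(-.10,tl),v=.04);rd("fwd")
bot.move_straight([*a,.08],o(-.10,0),v=.15)
aside();shot("s6",v0=125);print(bot.get_time())
E
```

```text
tilt 0 [-0.2 -2.6 16.7] [-0.432  0.067  0.197] 37.6
tilt 0.008 [-0.7 -3.4 16.7] [ 0.088 -0.032 -0.023] 37.9
back [-1.  -1.8 17.1] [0.385 0.039 0.003] 38.4
fwd [-0.9 -3.2 16.2] [0.28  0.065 0.068] 39.2
41.8167
```

View pics/s6.png

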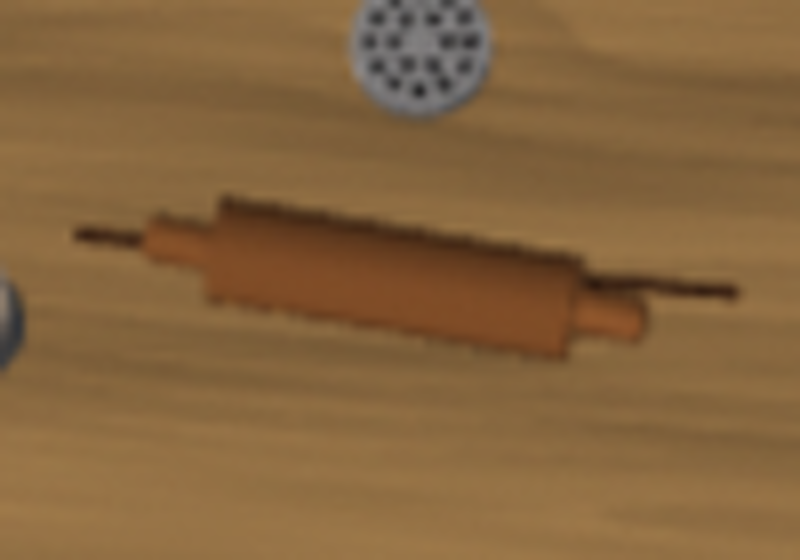

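The handle ends at (143,237) and (646,318) show no change, so twisting under load doesn't turn it. The unloaded pin should turn easily, though. I'll push both open fingertips, held parallel to the line, against the upper rear of the barrel so it rolls forward and squares up. I'll stop about 2 mm short and measure.

```bash
cat >> h.py <<'E'
def push(end,start=-.056,z=.036,first=True,t=.002,sk=0):
    P=lambda n:MID+N*n+T*t
    o=ori(axis(sk))
    if first: bot.goto([*P(start),.10],o)
    bot.move_straight([*P(start),z],o,v=.15)
    bot.move_straight([*P(end),z],v=.025)
    print("push f",np.round(bot.get_ft_force(),1),np.round(bot.get_moment(),2))
    bot.move_straight([*P(end-.006),z],v=.05);bot.move_straight([*P(end-.006),.10],v=.2)
E
python3 - <<'E'
from h import *
meas((143,237),(646,318),(215,248),(575,307),v0=125)
push(-.0345)
aside();shot("s7",v0=125);print(bot.get_time())
E
```

```text
c [0.557  0.0857] n,t -0.0116 0.0032 skew 0.0728 len 0.2106
c [0.557  0.0854] n,t -0.0116 0.0029 skew 0.0757 len 0.1508
push f [-17.1   0.4  32.7] [-1.55  2.84 -0.84]
47.7917
```

View pics/s7.png

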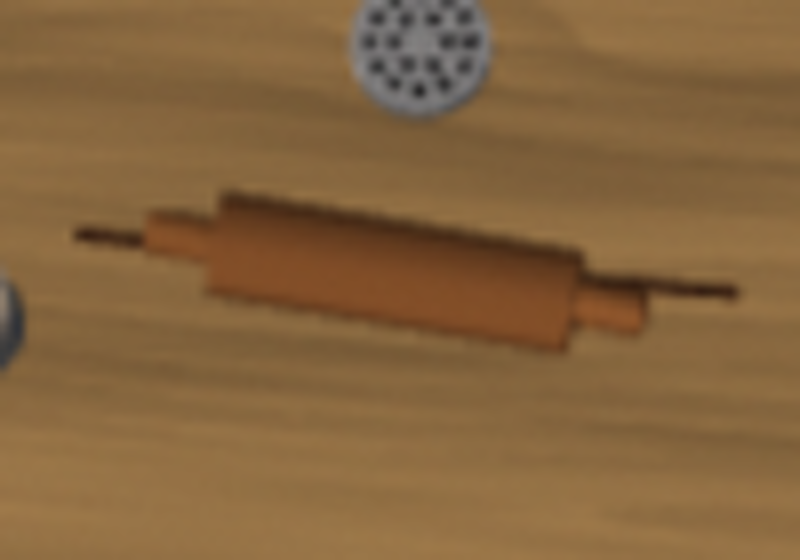

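The push jammed on the upper flank (32 N down) and the pin moved only about 2 mm; it's still skewed. Lowering the tips so their vertical faces meet the barrel at axis height avoids that wedge. I'll square it up that way, stopping about 3 mm short, and save the last roll for the top.

```bash
python3 - <<'E'
from h import *
meas((145,233),(647,309),(215,241.5),(574.5,302),v0=125)
push(-.036,start=-.0545,z=.018)
print(bot.get_time());aside();shot("s8",v0=125);print(bot.get_time())
E
```

```text
c [0.5597 0.085 ] n,t -0.0088 0.0029 skew 0.0633 len 0.2099
c [0.5594 0.0854] n,t -0.0092 0.0033 skew 0.0801 len 0.1508
push f [ 0.1 -0.5 -0.1] [-0.05  0.04  0.02]
51.825
53.8667
```

View pics/s8.png

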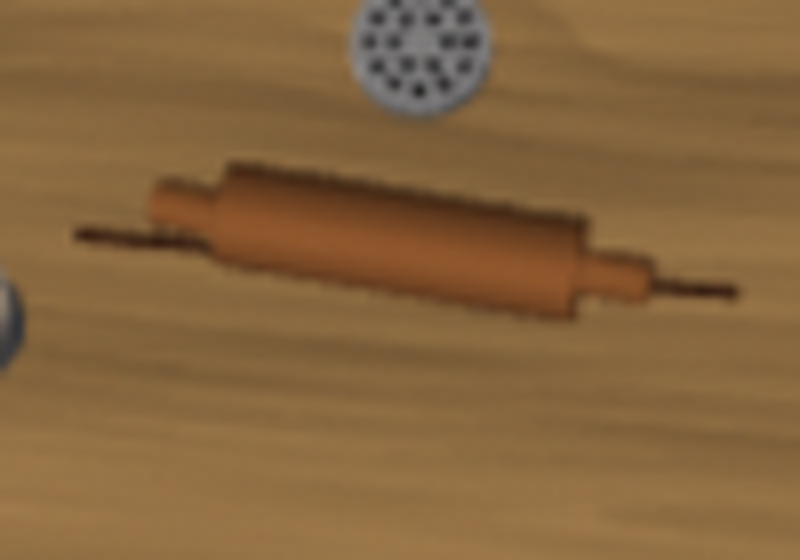

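It rolled about 13 mm without turning much: the handle ends are at (151,203) and (652,277), just past the line and still about 0.06 askew. There are 7 s left. I'll turn it with the open fingertips placed diagonally, one ahead of the left half and one behind the right half, pressing opposite sides. This applies no grip, and it also centres the pin.

```bash
python3 - <<'E'
from h import *
meas((151,203),(652,277),(223.5,214.5),(579.5,268),v0=125)
w=lambda p:px2w("top",*cr(*p,180,125),z=.042)[:2]
c=(w((151,203))+w((652,277))+w((223.5,214.5))+w((579.5,268)))/4
t=(c-MID)@T;f=MID+T*t;r=np.radians
bot.goto([*c,.075],ori(axis(r(56))));print(bot.get_time())
bot.move_straight([*c,.023],v=.2);print(bot.get_time(),np.round(bot.get_ft_force(),1))
bot.move_straight([*f,.023],ori(axis(r(45.2))),v=.012);print("nest",np.round(bot.get_ft_force(),1),np.round(bot.get_moment(),2),bot.get_time())
bot.move_straight([*f,.0235],ori(axis(r(52))),v=.01)
bot.move_straight([*f,.11],v=.25);print(bot.get_time(),np.round(bot.get_ft_force(),1))
p,d=bot.capture("side");cv2.imwrite("pics/s9.png",cv2.resize(p[140:230,200:350,::-1],(800,480),interpolation=cv2.INTER_CUBIC))
print(bot.get_time())
E
```

```text
c [0.5727 0.0824] n,t 0.0044 0.0019 skew 0.0599 len 0.2096
c [0.5722 0.0823] n,t 0.0039 0.0018 skew 0.0625 len 0.149
55.65
56.0583 [1.  0.  0.3]
nest [-0.3  0.4  0.3] [-0.04 -0.05  0.05] 56.55
57.3167 [ 0.1 -0.1 -0.3]
57.3667
```

View pics/s9.png

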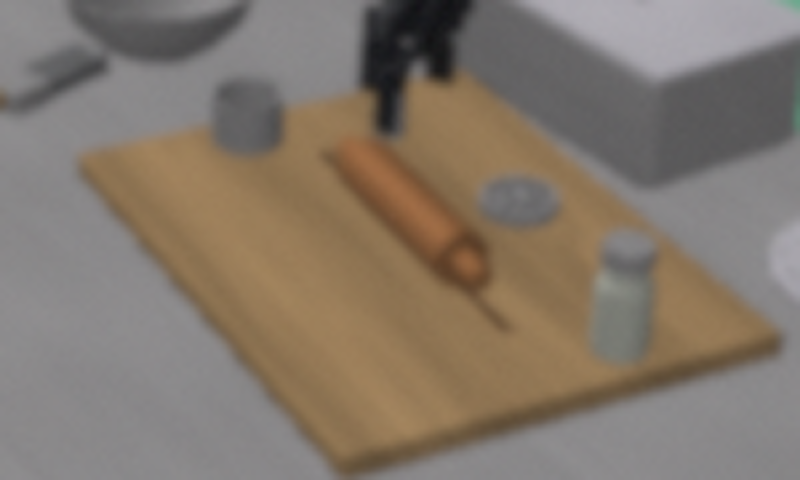

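The side view shows the pin lying over the line, with the line emerging on both sides at (327,155) and (475,290), and the hand above it. The nest forces were near zero, so I'll fit the pose numerically from this view and from a top capture.

```bash
cat > fit.py <<'E'
from h import *
from scipy.optimize import minimize
def proj(name,P):
    c=CAL[name];M=np.linalg.inv(np.array(c["cam_to_world"]));q=P@M[:3,:3].T+M[:3,3];s=q[:,:2]/q[:,2:];s=s*(1+c["k1"]*(s**2).sum(1,keepdims=True))
    return s*[c["fx"],c["fy"]]+[c["cx"],c["cy"]]
def sil(name,x,u0,v0,kx,ky,shape):
    e=np.array([*axis(x[1]),0]);n=np.array([e[1],-e[0],0]);c=np.array([*(MID+N*x[0]+T*x[2]),.042])
    m=np.zeros(shape,np.uint8);th=np.linspace(0,2*np.pi,40)
    for r,h in((.022,.075),(.01,.105)):
        P=np.concatenate([c+s*h*e+r*(np.cos(th)[:,None]*n+np.sin(th)[:,None]*[0,0,1]) for s in(1,-1)])
        q=(proj(name,P)-[u0,v0]+.5)*[kx,ky]-.5
        cv2.fillConvexPoly(m,cv2.convexHull((q*16).round().astype(np.int32)),1,shift=4)
    return m>0
def fit(name,img,u0,v0,kx,ky,x0,valid=None):
    h=cv2.cvtColor(cv2.GaussianBlur(img,(5,5),0),cv2.COLOR_BGR2HSV)
    m=(h[...,0]<14)&(h[...,1]>120)&(h[...,2]>50)
    nb,l,s,_=cv2.connectedComponentsWithStats(m.astype(np.uint8));m=l==1+s[1:,4].argmax()
    v=np.ones(m.shape,bool) if valid is None else valid
    sc=np.array([.005,.05,.005])
    g=lambda y:-((m&(k:=sil(name,y*sc,u0,v0,kx,ky,m.shape))&v).sum()/((m|k)&v).sum())
    b=min((minimize(g,np.array(x)/sc,method="Nelder-Mead",options=dict(initial_simplex=np.array(x)/sc+np.vstack([np.zeros(3),np.eye(3)]))) for x in x0),key=lambda r:r.fun)
    print(name,"n,skew,t",(b.x*sc).round(4),"IoU",-b.fun)
if __name__=="__main__":
    im=cv2.imread("pics/s8.png");fit("top",im,180,125,8,8,[(0,0,0),(.004,.06,.002)])
    im=cv2.imread("pics/s7.png");fit("top",im,180,125,8,8,[(0,0,0),(-.009,.07,.002)])
    im=cv2.imread("pics/s9.png");fit("side",im,200,140,800/150,480/90,[(0,0,0),(.004,.06,.002)])
    # reference: s1side was taken just before s2 pose
    im=cv2.imread("pics/s1side.png");fit("side",im,190,130,5,5,[(-.077,-.006,.008)])
E
python3 fit.py
```

```text
top n,skew,t [0.0026 0.0607 0.0014] IoU 0.8360045792787636
top n,skew,t [-0.0095  0.0582  0.0027] IoU 0.85111092722082
side n,skew,t [0.0044 0.0705 0.0055] IoU 0.7205035971223022
side n,skew,t [-0.0767  0.0714  0.0053] IoU 0.7208883553421368
```

```bash
python3 - <<'E'
from fit import *
p,d=bot.capture("top");p2,d2=bot.capture("side");np.savez("pics/now.npz",p=p,p2=p2,d=d,d2=d2);print(bot.get_time())
hs=lambda im,x,y:cv2.cvtColor(im,cv2.COLOR_BGR2HSV)[y,x]
im=cv2.imread("pics/s8.png");print("top pin",[hs(im,x,y) for x,y in((400,240),(400,200),(400,280),(180,203),(640,275))],"board",[hs(im,x,y) for x,y in((400,350),(600,150),(150,400))])
im=cv2.imread("pics/s9.png");print("side pin",[hs(im,x,y) for x,y in((400,195),(360,160),(430,210),(440,255),(472,265),(405,230))],"board",[hs(im,x,y) for x,y in((250,250),(400,350),(600,200),(520,270))])
c=p[125:195,180:280];h=cv2.cvtColor(np.ascontiguousarray(c),cv2.COLOR_RGB2HSV)
for r in range(12,45,1): print(''.join('#' if (x[0]<13 and x[1]>140) else ('.' if x[1]>90 else 'a') for x in h[r]))
E
```

```text
57.4667
top pin [array([ 13, 177, 137], dtype=uint8), array([ 12, 178,  76], dtype=uint8), array([ 12, 177, 118], dtype=uint8), array([ 13, 181, 131], dtype=uint8), array([ 13, 177, 125], dtype=uint8)] board [array([ 16, 139, 121], dtype=uint8), array([ 17, 137, 123], dtype=uint8), array([ 17, 139, 134], dtype=uint8)]
side pin [array([ 13, 143, 157], dtype=uint8), array([ 13, 143, 155], dtype=uint8), array([ 13, 145, 146], dtype=uint8), array([ 13, 147, 106], dtype=uint8), array([ 13, 145, 142], dtype=uint8), array([ 13, 143, 118], dtype=uint8)] board [array([ 17, 108, 158], dtype=uint8), array([ 17, 108, 151], dtype=uint8), array([ 17, 107, 141], dtype=uint8), array([ 16, 108, 134], dtype=uint8)]
..............aaaaaaaaaaaaaaaaaaaaaaaaaaaaaaaaaaaaaaaaaaaaaaaaaaa...................................
..............aaaaaaaaaaa..a.aaaaaaaaaaaaaaaaaaaaaaaaaaaaaaaaaaa....................................
..............aaaaaaaaa.......aaaaaaaaaaaaaaaaaaaaaaaaaaaaaaaaaa....................................
..............aaaaaaaaa........aaaaaaaaaaaaaaaaaaaaaaaaaaaaaaaaa..........................
[... 2239 characters left out ...]
.....aaaaaaaaaaaaaaaaaaaaaaaaaaaaaaaaaaaaaaaaaaaaaaaaaaaaaa#.###.#............................
aaa........aaaaaaaaaaaaaaaaaaaaaaaaaaaaaaaaaaaaaaaaaaaaaaaaaaaaaa.....#.............................
aaa........aaaaaaaaaaaaaaaaaaaaaaaaaaaaaaaaaaaaaaaaaaaaaaaaaaaaaa...................................
aaa........aaaaaaaaaaaaaaaaaaaaaaaaaaaaaaaaaaaaaaaaaaaaaaaaaaaaaa...................................
aaa........aaaaaaaaaaaaaaaaaaaaaaaaaaaaaaaaaaaaaaaaaaaaaaaaaaaaaa...................................
aa.........aaaaaaaaaaaaaaaaaaaaaaaaaaaaaaaaaaaaaaaaaaaaaaaaaaaaaa...................................
aa..........aaaaaaaaaaaaaaaaaaaaaaaaaaaaaaaaaaaaaaaaaaaaaaaaaaaaa...................................
```

```bash
sed -i 's|    m=(h\[.*|    m=(h[...,1]>SAT[name])\&(h[...,0]<15.5)\&(h[...,2]>(60 if name=="top" else 70))\n    if valid is not None: m\&=valid|; s|^def fit|SAT=dict(top=158,side=126)\ndef fit|' fit.py
python3 - <<'E'
from fit import *
for s,x in(("s2",(-.077,-.006,.008)),("s6",(-.0116,.073,.003)),("s8",(.004,.06,.002))):
    fit("top",cv2.imread(f"pics/{s}.png"),180,125 if s!="s2" else 130,8,8,[x])
f=np.load("pics/now.npz");up=lambda c:cv2.resize(np.ascontiguousarray(c[...,::-1]),None,fx=6,fy=6,interpolation=cv2.INTER_CUBIC)
z=np.load("pics/side0.npz")
fit("side",up(z["p"][140:230,200:350]),200,140,6,6,[(-.092,-.033,.008)])
im=up(f["p2"][140:230,200:350]);fit("side",im,200,140,6,6,[(0,0,0),(.004,.06,.002),(0,.03,.002)])
im=up(f["p"][125:195,180:280]);v=np.zeros(im.shape[:2],bool);v[:,66*6:]=1
for x in [(0,0,.002),(.004,.06,.002),(0,.03,.002)]: fit("top",im,180,125,6,6,[x],v)
E
```

```text
top n,skew,t [-0.0777  0.0084  0.0077] IoU 0.9167228732821853
top n,skew,t [-0.0121  0.075   0.0034] IoU 0.9076659421501421
top n,skew,t [0.0029 0.0738 0.0019] IoU 0.9108250783435338
side n,skew,t [-0.0907 -0.0009  0.0081] IoU 0.8685060565275908
side n,skew,t [0.0021 0.0443 0.0071] IoU 0.8726221169256497
top n,skew,t [-0.0016  0.0168  0.0034] IoU 0.8728829686013321
top n,skew,t [0.0032 0.0808 0.0035] IoU 0.8591975775927327
top n,skew,t [-0.0005  0.0372  0.003 ] IoU 0.8715717798373369
```

```bash
python3 - <<'E'
from fit import *
# right-end midline: mean row of pin mask per column band, converted to n at given column
def rt(img,k,lab):
    h=cv2.cvtColor(cv2.GaussianBlur(img,(5,5),0),cv2.COLOR_BGR2HSV);m=(h[...,1]>158)&(h[...,0]<15.5)&(h[...,2]>75)
    for a,b in((66,70.5),(74,79)):
        xs=range(int(a*k),int(b*k));ys=[np.mean(np.where(m[:,x])[0]) for x in xs if m[:,x].sum()>8]
        w=px2w("top",*cr(np.mean(xs),np.mean(ys),180,125,k),z=.042)[:2]-MID
        print(lab,"n %.4f t %.4f"%(w@N,w@T))
up=lambda c,k:cv2.resize(np.ascontiguousarray(c[...,::-1]),None,fx=k,fy=k,interpolation=cv2.INTER_CUBIC)
for s in("s6","s8"): rt(up(np.load(f"pics/{s}.npz")["p"][125:195,180:280],8),8,s)
f=np.load("pics/now.npz");rt(up(f["p"][125:195,180:280],8),8,"now")
for nm,im,u,v,k,x in(("ref0",up(np.load("pics/side0.npz")["p"][130:240,190:350],6),190,130,6,(-.092,-.033,.008)),("now",up(f["p2"][130:240,190:350],6),190,130,6,(0,.02,.003))):
    h=cv2.cvtColor(cv2.GaussianBlur(im,(5,5),0),cv2.COLOR_BGR2HSV);m=((h[...,1]>126)&(h[...,0]<15.5)&(h[...,2]>70)).astype(np.uint8)
    nb,l,s,ce=cv2.connectedComponentsWithStats(m);i=1+s[1:,4].argmax();ys,xs=np.where(l==i)
    P=np.c_[xs,ys].astype(float);w=np.linalg.eigh(np.cov(P.T))[1][:,1];print(nm,s[i],"meas ang",np.degrees(np.arctan(w[1]/w[0])).round(2),P.mean(0).round(1))
    for sk in(x[1],x[1]+.02,x[1]+.04,x[1]-.02):
        k_=sil("side",(x[0],sk,x[2]),u,v,k,k,m.shape);ys,xs=np.where(k_);Q=np.c_[xs,ys].astype(float);w=np.linalg.eigh(np.cov(Q.T))[1][:,1];print("  model",round(sk,3),np.degrees(np.arctan(w[1]/w[0])).round(2),Q.mean(0).round(1))
E
```

```text
s6 n -0.0191 t -0.0603
s6 n -0.0192 t -0.0875
s8 n -0.0027 t -0.0587
s8 n -0.0032 t -0.0861
now n -0.0022 t -0.0586
now n -0.0026 t -0.0860
ref0 [  306   243   175   167 12940] meas ang 43.75 [393.1 325.4]
  model -0.033 43.71 [390.8 326.9]
  model -0.013 45.13 [390.8 327. ]
  model 0.007 46.51 [390.7 327. ]
  model -0.053 42.4 [390.9 326.8]
now [  438   214   172   173 12617] meas ang 44.55 [525.4 298.6]
  model 0.02 44.64 [523.2 299.1]
  model 0.04 45.95 [523.  299.2]
  model 0.06 47.36 [522.9 299.3]
  model 0.0 43.28 [523.2 299.2]
```

The two checks agree. The side view gives a skew of about 0.018 rad, and the same method was within about 0.001 on the start pose. The top view gives an offset of about 0 mm. With 3.5 s left, another nudge isn't worth the risk, and the hand is clear, so I'm handing it in.

```bash
python3 -c "
from cell import bot
print(bot.get_time(),bot.get_width(),bot.get_eef_pos());bot.close_job()"
```

```text
57.4667 1.0007993025632222 [0.56748505 0.08285505 0.10875472]
the job is handed in; nothing more can be done
```

I handed the job in at 57.5 s with the pin at rest on the line, but the last few centimetres were not clean top-rolling. I picked the small brown pin on the board and left the turquoise and larger ones alone.

**How it got there**
- Six strokes with the open fingertips pressing on the pin's top rolled it from 92 mm away to about 2 mm short of the line. They left it about 0.07 rad askew.
- The skew was partly my doing. I turned the pin on purpose during the strokes to trim an 8 mm offset along the line, and turning it back by top-rolling failed.
- I rolled it back about 12 mm to try again, and that did not straighten it either.
- Two pushes with the fingertips against its rear side followed. The first jammed, with 33 N vertical and 17 N sideways force on the tool, and moved it only about 2 mm. The second rolled it about 13 mm, just past the line.
- A final nudge with the open fingertips on opposite sides of the barrel, without gripping, turned and centred it. That last few millimetres was probably not pure rolling.

**Last checks**

| Check | Result |
|---|---|
| Offset across the line | about 0 mm, with 1–2 mm uncertainty |
| Offset along the line | about 2–3 mm |
| Remaining skew | about 0.02 rad |
| Hand | open, about 6 cm above the pin, no force on the tool |
| Grinder plate, cutter, shaker | look unmoved |

- **Skew:** a rougher silhouette fit read it as 0.02–0.08 rad, but that method was also off by about 0.03 rad on the known start pose. I relied on the side-view method, which reproduced the start pose.
- **Not checked:** the arm hid the pin from the top camera at the end, so there is no clear final top view. I did not check the bowl, mug, scraper and brush separately, but the hand did not work near them.

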